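# Set the loaded sample shuttle to its latched middle position

## Task

Two spring-return sample shuttles stand on the cabinet; one, with a bridge and needle guide across it, carries a vial, and the other is open and empty. With the fingertips push the loaded shuttle's upright push bar all the way in to its stop without ramming it, then let it go so that it springs back and latches at its middle position, with the vial under the needle guide, and end clear of everything. Do not grip the push bar, touch or lift the vial, operate the empty shuttle or disturb the other things.

Things in the scene. Friction and masses are not known exactly. Their poses are not given: they have to be found in the camera images.
- loaded_shuttle: fixed aluminium base plate 190 x 96 x 12 mm of the shuttle with bridge and vial, in the left or the right of two places, yaw within 0.32 rad; origin at the centre of its underside on the cabinet top; x points in the push direction (from push bar to rear end block), y to the stop pin's side, z up. The rear block and rod sleeve reach to x = 121 mm, the stop pin's knob to y = 59 mm, z up to 40 mm.
- loaded_guide (a point): lower end of the needle guide under the bridge of the loaded shuttle, fixed, 57 mm above the origin of the base. The bridge spans the base across y at x = 0: 90 mm wide, 18 mm deep, top 78 mm above the cabinet top.
- loaded_slide (a joint): loaded shuttle's slide along the base's +x (m): 0 out, as found; 0.050 fully in. A damped return spring pushes it out (4 N at 0, 6 N midway, 8 N fully in; about 0.2 m/s when let go). Going in, its tooth lifts the sprung stop pin (1 to 2 N more, at 3 to 25 mm), which drops behind the tooth just past 25 mm; coming back it stops on the pin at 25 mm and stays. Let go earlier, it returns to 0.
- loaded_push (a point): centre of the flat front face of the loaded shuttle's push bar; moves with the slide; axes as the base's: push along +x. The bar is 54 mm wide (y), 28 mm high (14 mm above and below this point; top 72 mm above the cabinet top), 14 mm thick. At slide 0 it lies at x = -80, z = 58 mm in the base's frame; below and before it is only the base plate (front edge x = -95 mm, 12 mm high).
- loaded_pocket (a point): centre of the floor of the vial pocket (13.5 mm wide, 16 mm deep) in the slide, 55 mm behind the push face, 20 mm above the cabinet top; moves with the slide, and is under the needle guide at slide 0.025
- vial: small brown vial with blue cap, 12 mm across, 33 mm high, loose, standing in the pocket of the loaded shuttle; origin at the centre of its underside
- empty_shuttle: the other shuttle's base, the same but with no bridge and no vial; origin and axes as for loaded_shuttle; leave it alone
- empty_slide (a joint): slide of the empty shuttle, 0 = fully out, as found and as it must stay
- stand: black moulded vial stand 70 x 98 x 86 mm, loose bystander at the left front; origin under its centre
- beaker: beaker 56 mm across, 70 mm high, loose bystander between the shuttles; origin under its centre
- timer: small timer 48 x 68 x 16 mm lying at the right front, loose bystander; origin under its centre
- spanner: open spanner 23 x 117 x 5 mm lying at the front, loose bystander; origin under its centre
- amber_bottle: small brown reagent bottle 55 mm across, 105 mm high, at the back right corner, loose bystander; origin under its centre
- wash_bottle: white wash bottle 81 x 97 x 234 mm at the back left corner, loose bystander; origin under its centre

How it is judged:
On the way, in this order (a step that is already met when the one before it is completed fails the run):
1. the slide of the loaded shuttle is pushed fully in (at least 45 of its 50 mm) (value of joint loaded_slide above 0.045 m), for 0.05 s.
2. released by the fingers, it has come back to the middle (value of joint loaded_slide between 0.021 and 0.029 m and contact force between the fingers and loaded_shuttle below 0.3 N), for 0.2 s.
At the end, for the whole second after the job is handed in: the loaded shuttle's slide rests latched at 25 mm (within 4 mm) with nothing holding it, the vial stands in its pocket (within 6 mm and 0.2 rad), and the empty shuttle is fully out (within 4 mm) (value of joint loaded_slide between 0.021 and 0.029 m and velocity of joint loaded_slide between -0.005 and 0.005 m/s and distance between vial and loaded_pocket below 0.006 m and angle between vial's own z axis and vertical below 0.2 rad and value of joint empty_slide below 0.004 m); the robot touches nothing.
It fails at once if the vial is touched by the robot, lifted or tipped (contact force between any of the fingers, the arm and vial above 0.5 N or distance between vial and loaded_pocket above 0.012 m or angle between vial's own z axis and vertical above 0.35 rad).
It fails at once if the push bar is gripped between the fingers (contact force between the fingers and loaded_shuttle above 1 N and x of the grasp point in the frame of loaded_push between 0 and 0.014 m and z of the grasp point in the frame of loaded_push below 0.012 m).
It fails at once if the slide is rammed (pushed with more than 35 N) (contact force between the fingers and loaded_shuttle above 35 N).
It fails at once if the empty shuttle's slide is pushed (value of joint empty_slide above 0.008 m).
It fails at once if a bystander is disturbed (moved by more than 15 mm) (distance of any of stand, beaker, timer, spanner, amber_bottle, wash_bottle from where it was at the start of the episode above 0.015 m).
It also fails if it takes over 32 s, if anything falls off the work surface, if the arm or the gripper's body presses on something with over 40 N, if the wrist force passes 120 N, or if a joint passes its speed limit or range.

## Robot

A 6-joint arm with a two-finger parallel gripper is mounted at the origin on a cart in front of the work surface, level with it; the furniture and walls round the work are solid. World frame = base frame: x ahead of the robot, y to its left, z up, the work surface at z = 0. Lengths are in m, angles in rad, forces in N, time in s.
With the tool pointing down it reaches from about 0.275 to 0.875 m from the base axis. Payload 12.5 kg.
Tool frame: the origin (TCP) lies midway between the tips of the shut fingers; the grasp point (between the pads) lies 19 mm behind it (manip.grasp_offset is the z of the grasp point in the tool frame, in m); z points along the fingers, y is the direction in which the jaws open and shut (so a half turn about z gives the same grasp; the last joint's range is limited). The gripper opens to 85 mm and grips with 20 to 120 N. Pads are 22 mm wide; open, the fingers measure 114 mm over their backs; the gripper's body (76 mm by 85 mm) begins 54 mm behind the grasp point. The pads swing forward as they close: fully open they stand 13 mm farther back than shut.
Start: joints at [-1.41, 0.351, 1.652, -0, 1.139, -0.085], TCP at [0.134, -0.533, 0.231] pointing down, gripper open.
Joint ranges: [-2.75, 2.75], [-0.79, 2.1], [0.01, 2.65], [-1.57, 4.71], [0.07, 3.14], [-2.87, 2.87]. Speed limits (rad/s): [2.22, 2.22, 2.79, 3.14, 3.14, 3.14].

## Interface

Orientations are given as a unit quaternion [x, y, z, w].
In Python, from workcell import manip, imaging gives the robot as it stands.
- The arm moves only by the tool arm_command, never from a script. Its argument "series" is a list of rows, each a list of 3 entries, a list of its own where there are three numbers: the opening, from 0 (shut) to 1 (fully open), then the shift along the tool's x, y, z in mm, then the turn, a rotation vector about the tool's x, y, z in rad. A call has 1 to 8 rows; each row shifts and turns the pose as measured when the row begins, along the tool's axes as they then stand; what a row does not reach is not made up. A row lasts 1/12 s, in which the tool goes at most 41.7 mm and 7.16 degrees, less where a joint would pass 70% of its speed; a pose out of reach is approached as far as the arm can. A call with a gripper value outside its range is refused whole. The fingers move at their own pace and stop on an object; "newtons" is the grip in N (left out, the last holds). Time passes only in rows, so rows that do not move let the fingers close. It gives the time, the measured TCP pose, the force and the opening at its end, in the units of the state.
- manip.state(): the state, without advancing time (a new reading comes with each control period).
- imaging.capture(name): name is "side" or "top" or "wrist"; returns (picture, depth): 480x640x3 uint8, red, green, blue; 480x640 float32, m along the optical axis (not along the pixel's ray), 0 where there is no reading.
- imaging.calibration(name): a dict with "fx", "fy", "cx", "cy" (pixels), "extrinsics" (4x4, takes a point from camera to world coordinates). Camera axes: x right, y down, z forward; pixel columns grow to the right and rows downward; lengths in m; the calibration is good to about 2 mm. A picture is of the moment at which its call begins: read the wrist's pose just before it. calibration takes no time and is no camera call; for the wrist camera it gives the pose at the moment of the call.
- manip.finish_job(): hands the job in, once; it reports no verdict.
Trained networks look in the newest picture that a camera, given by its name, has taken for a name from the list of things; names that differ only in an ending like _2 or _b are one class to them, and where a whole thing is asked for, a point or a joint stands for the part that bears it (a point fixed in the world has none). Each returns a list of dicts, best first, with "score" (0 to 1); they miss things now and then, are a little off and sometimes report something else, mostly with a low value. They report only what shows in the picture. A call takes as long as a camera call.
- imaging.search_frame(camera, name): "rect" ([left, top, right, bottom] in pixels, round what is visible of it).
- imaging.outline_of(camera, name): "mask" (480x640 bool, what is visible of it) and "rect" ([left, top, right, bottom] in pixels, round what is visible of it).
- imaging.pinpoint(camera, name): "centre" ([row, column] in pixels: a listed point, or the origin of a listed thing).
The state is a dict: "time": time; "joint_pos": joint angles; "qd": joint speeds; "tau": joint torques, N m; "tcp_pos": TCP position; "tool_rot": TCP orientation; "ft_force": force on the tool from outside, world axes, zero at the start; "moment": the same for the moment, N m; "finger_gap": finger opening in m.
Only numpy, scipy, OpenCV 4.12 (cv2) and the standard library are available. Lean on these libraries where they do the work, as an engineer would, in place of code of your own. Each camera call takes 0.05 s, during which the arm holds its last target. There are 200 camera calls.

## Working session

There is one attempt and no reset: what is moved stays moved. The work goes in short steps, Python scripts to look and compute and a tool call to move; the robot and the scene stay as the last step left them, time stands still between calls to the robot, and variables do not carry over. Pictures are saved under pics/ and viewed, about 8 in all and at most 12, crops included, and the job is handed in when it is done.

Besides the shell and the picture viewer there is one more tool, called as name(argument=value, ...) on one line, values as JSON. arm_command: Moves the arm, as the interface text tells. Its arguments: {"type":"object","properties":{"series":{"type":"array"},"newtons":{"type":"number"}},"required":["series"]}

```bash
mkdir -p pics; cat > h.py <<'E'
import numpy as np, cv2
from workcell import manip, imaging
def cap(n,f=None):
    p,d=imaging.capture(n)
    if f: cv2.imwrite('pics/'+f,cv2.cvtColor(p,cv2.COLOR_RGB2BGR))
    return p,d
def world(n,d,mask=None):
    c=imaging.calibration(n); E=np.array(c['extrinsics'])
    v,u=np.mgrid[:480,:640]
    P=np.stack([(u-c['cx'])/c['fx']*d,(v-c['cy'])/c['fy']*d,d],-1)@E[:3,:3].T+E[:3,3]
    P[d<=0]=np.nan
    return P
E
python3 - <<'E'
from h import *
print(manip.state(), manip.grasp_offset)
for n in ['top','side']:
    p,d=cap(n,n+'1.png'); W=world(n,d); np.save(n+'1.npy',W)
    for t in ['loaded_push','loaded_guide','loaded_shuttle','empty_shuttle','vial','beaker']:
        for r in imaging.pinpoint(n,t)[:2]:
            i,j=np.round(r['centre']).astype(int); print(n,t,round(r['score'],2),i,j,np.round(W[i,j],3))
E
```

```text
{'time': 0.0, 'joint_pos': array([-1.40960320e+00,  3.51246295e-01,  1.65242772e+00, -2.40257586e-05,
        1.13913604e+00, -8.45998990e-02]), 'qd': array([-0.00184396,  0.000334  ,  0.00102403, -0.00137498, -0.00057184,
       -0.00117393]), 'tau': array([-1.11936213e-03, -5.06102622e+01, -2.91406578e+01, -1.25844972e-04,
        4.49261803e-03,  1.70207912e-06]), 'tcp_pos': array([ 0.13379311, -0.53312523,  0.23075155]), 'tool_rot': array([ 9.92456922e-01,  1.22592358e-01, -3.42053011e-05, -6.07834523e-04]), 'ft_force': array([-0.12346753, -0.77576598, -0.3232871 ]), 'moment': array([ 0.0061197 , -0.01157003,  0.0408161 ]), 'finger_gap': 0.085271967385069} -0.0187
top loaded_push 0.87 238 258 [0.526 0.19  0.013]
top loaded_guide 0.73 197 256 [0.597 0.196 0.078]
top loaded_shuttle 0.88 204 258 [0.593 0.197 0.038]
top empty_shuttle 0.8 245 411 [ 0.549 -0.132  0.012]
top vial 0.52 215 260 [0.572 0.191 0.028]
top beaker 0.56 198 339 [0.636 0.03  0.003]
top beaker 0.38 206 258 [0.589 0.196 0.038]
side loaded_push 0.73 309 321 [0.527 0.194 0.071]
side loaded_guide 0.72 318 278 [0.599 0.214 0.074]
side loaded_shuttle 0.92 338 280 [0.596 0.245 0.061]
side loaded_shuttle 0.55 202 229 [ 0.736 -0.214  0.013]
side empty_shuttle 0.7 223 308 [ 0.547 -0.11   0.023]
side vial 0.58 333 294 [0.574 0.216 0.037]
side beaker 0.7 275 266 [0.631 0.06  0.027]
```

View pics/top1.png

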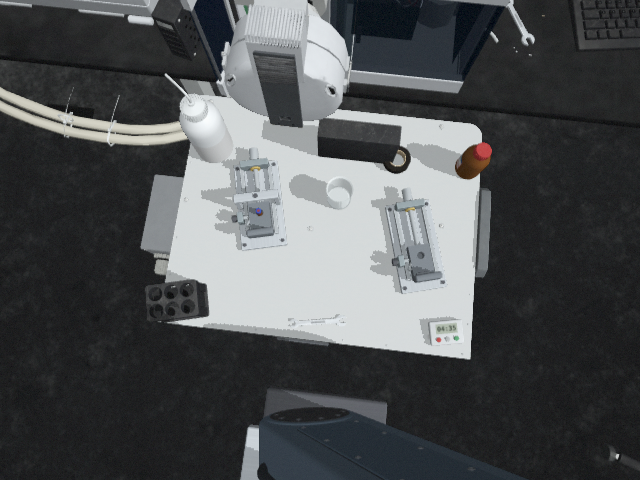

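View pics/side1.png

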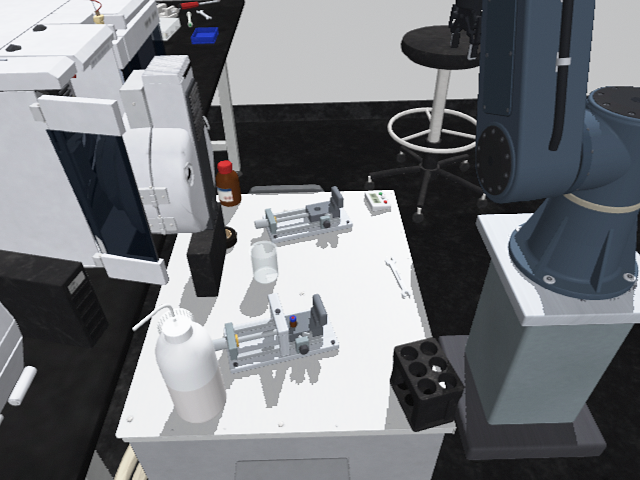

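The loaded shuttle is on the left: bridge at about (256,196), push bar at about (260,232) in the top view. The empty one is on the right, with the instrument behind. Next I fit its pose from the depth data.

```bash
python3 - <<'E'
from h import *
W=np.load('top1.npy'); S=np.load('side1.npy')
def rect(P,z0,z1,nm):
    m=(P[...,2]>z0)&(P[...,2]<z1)&(abs(P[...,0]-.58)<.15)&(abs(P[...,1]-.195)<.1)
    q=P[m][:,:2].astype(np.float32)
    r=cv2.minAreaRect(q); print(nm,len(q),np.round(r[0],4),np.round(r[1],4),round(r[2],2),q.min(0),q.max(0)); return q
for P,n in((W,'top'),(S,'side')):
    rect(P,.008,.017,n+' base'); rect(P,.0745,.083,n+' bridge'); q=rect(P,.066,.0745,n+' 66-74')
    f=q[q[:,0]<.55]
    if len(f)>4: print(n+' bar',len(f),cv2.minAreaRect(f),f.min(0),f.max(0))
E
```

```text
top base 1738 [0.5848 0.2127] [0.1945 0.259 ] 80.3 [0.44082665 0.09835169] [0.72725093 0.29332495]
top bridge 381 [0.6305 0.2157] [0.2331 0.087 ] 30.49 [0.51861703 0.15449487] [0.7292425  0.29465148]
top 66-74 295 [0.6309 0.2143] [0.2337 0.0893] 28.11 [0.517556  0.1535963] [0.7294233 0.2945242]
top bar 165 ((0.5296719670295715, 0.18049708008766174), (0.014384947717189789, 0.05423499643802643), 14.904881477355957) [0.517556   0.15411122] [0.54058045 0.20663095]
side base 1942 [0.6016 0.1999] [0.1898 0.0991] 14.17 [0.49934006 0.13811578] [0.7036374 0.2693848]
side bridge 257 [0.586  0.2051] [0.0752 0.0965] 68.08 [0.5271895 0.1569727] [0.62032735 0.24374212]
side 66-74 417 [0.567  0.1921] [0.0893 0.0913] 13.99 [0.51924133 0.15544279] [0.620417   0.24551702]
side bar 199 ((0.5308496952056885, 0.18256942927837372), (0.014482289552688599, 0.05329769477248192), 13.794093132019043) [0.51924133 0.15712216] [0.54222065 0.20897909]
```

arm_command(series=[[0,[21,-25,0],[0,0,0]],[0,[21,-25,0],[0,0,0]],[0,[21,-25,0],[0,0,0]],[0,[21,-25,0],[0,0,0]],[0,[21,-25,0],[0,0,0]],[0,[21,-25,0],[0,0,0]],[0,[21,-25,0],[0,0,0]],[0,[21,-25,0],[0,0,0]]], newtons=40)

```text
time: 1.37
tcp_pos: [0.2496, -0.2934, 0.2303]
tool_rot: [0.993, 0.119, 0.0, 0.001]
ft_force: [1.3, -1.2, 0.7]
finger_gap: 0.0001
```

arm_command(series=[[0,[21,-25,0],[0,0,0]],[0,[21,-25,0],[0,0,0]],[0,[21,-25,0],[0,0,0]],[0,[21,-25,0],[0,0,0]],[0,[21,-25,0],[0,0,0]],[0,[21,-25,0],[0,0,0]],[0,[21,-25,0],[0,0,0]],[0,[21,-25,0],[0,0,0]]])

```text
time: 2.03
tcp_pos: [0.3689, -0.0472, 0.2315]
tool_rot: [0.993, 0.118, 0.003, 0.003]
ft_force: [0.1, -1.1, 0.7]
finger_gap: -0.0001
```

arm_command(series=[[0,[20,-25,0],[0,0,0]],[0,[20,-25,0],[0,0,0]],[0,[20,-25,0],[0,0,0]],[0,[20,-25,0],[0,0,0]],[0,[20,-25,0],[0,0,0]],[0,[20,-25,0],[0,0,0]],[0,[0,0,0],[0,0,0]]])

```text
time: 2.62
tcp_pos: [0.4547, 0.1416, 0.2323]
tool_rot: [0.993, 0.12, 0.005, 0.003]
ft_force: [-0.1, -0.4, -0.5]
finger_gap: 0.0001
```

```bash
cat > m.py <<'E'
from h import *
from scipy.spatial.transform import Rotation as R
def rel():
    s=manip.state(); r=R.from_quat(s['tool_rot']).as_matrix()
    a=np.radians(14.3); p=np.array([np.cos(a),np.sin(a),0])
    f=np.array([.5302,.1815,.058])-.007*p; B=np.array([p,[-p[1],p[0],0],[0,0,1]])
    print('t',s['time'],'TCP in push frame mm',np.round(1e3*B@(s['tcp_pos']-f),1),'F in frame',np.round(B@s['ft_force'],1),'gap',s['finger_gap'])
    print('yaw of tool x',np.degrees(np.arctan2(r[1,0],r[0,0])),'z',r[:,2])
    for g in([-40,0,80],[-40,0,-10]): print('tool shift mm to',g,np.round(r.T@(1e3*(f-s['tcp_pos'])+B.T@np.array(g)),1))
if __name__=='__main__': rel()
E
python3 m.py
```

```text
t 2.6167 TCP in push frame mm [-76.  -20.1 174.3] F in frame [-0.2 -0.4 -0.5] gap 0.00014818427243853158
yaw of tool x 13.772686365257682 z [ 0.01144375 -0.00534561 -0.99992023]
tool shift mm to [-40, 0, 80] [ 34.9 -21.1  94.5]
tool shift mm to [-40, 0, -10] [ 34.  -21.9 184.5]
```

arm_command(series=[[0,[7,-4,22],[0,0,0]],[0,[7,-4,22],[0,0,0]],[0,[7,-4,22],[0,0,0]],[0,[7,-4,22],[0,0,0]],[0,[5,-4,20],[0,0,0]],[0,[0,-2,20],[0,0,0]],[0,[0,0,15],[0,0,0]],[0,[0,0,0],[0,0,0]]])

```text
time: 3.28
tcp_pos: [0.4858, 0.1724, 0.085]
tool_rot: [0.992, 0.122, 0.008, 0.003]
ft_force: [-0.7, -0.7, -0.0]
finger_gap: -0.0002
```

```bash
python3 m.py; python3 -c "
from h import *
p,d=cap('wrist'); q,d2=cap('side')
cv2.imwrite('pics/c1.png',cv2.cvtColor(np.hstack([cv2.resize(p,(400,300)),cv2.resize(q[230:400,200:427],(400,300))]),cv2.COLOR_RGB2BGR))"
```

```text
t 3.2833 TCP in push frame mm [-38.2   2.2  27. ] F in frame [-0.8 -0.5 -0. ] gap -0.00024208861303124792
yaw of tool x 14.022485168603273 z [ 0.01640135 -0.00475293 -0.99985419]
tool shift mm to [-40, 0, 80] [ -1.    2.6 -53. ]
tool shift mm to [-40, 0, -10] [-2.3  1.9 37. ]
```

View pics/c1.png

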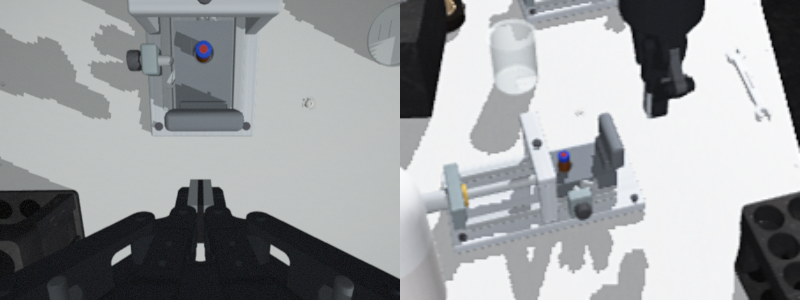

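Wrist view: shut fingers (col 200) are centred on the push bar (col 204), and the bar is clear of the fingers. Lowering now.

arm_command(series=[[0,[0,1,15],[0,0,0]],[0,[0,1,14],[0,0,0]],[0,[0,0,8],[0,0,0]],[0,[0,0,0],[0,0,0]]])

```text
time: 3.72
tcp_pos: [0.4915, 0.1707, 0.055]
tool_rot: [0.992, 0.122, 0.014, 0.003]
ft_force: [0.2, 0.3, -0.4]
finger_gap: -0.0003
```

```bash
python3 m.py
```

```text
t 3.7167 TCP in push frame mm [-33.2  -0.9  -3. ] F in frame [ 0.2  0.2 -0.4] gap -0.0002671671868123102
yaw of tool x 13.982742532132372 z [ 0.02814239 -0.00180786 -0.99960229]
tool shift mm to [-40, 0, 80] [ -4.6  -0.2 -83.2]
tool shift mm to [-40, 0, -10] [-7.  -0.9  6.8]
```

arm_command(series=[[0,[3,0,4],[0,-0.03,0]],[0,[4,0,3],[0,0,0]],[0,[4,0,0],[0,0,0]],[0,[0,0,0],[0,0,0]]])

```text
time: 4.05
tcp_pos: [0.5047, 0.1737, 0.0516]
tool_rot: [0.993, 0.121, 0.001, 0.004]
ft_force: [0.1, 0.3, -0.9]
finger_gap: -0.0003
```

```bash
python3 m.py
```

```text
t 4.05 TCP in push frame mm [-19.7  -1.2  -6.4] F in frame [ 0.2  0.3 -0.9] gap -0.0003226588976660628
yaw of tool x 13.957164679261288 z [ 0.00362972 -0.00792933 -0.99996197]
tool shift mm to [-40, 0, 80] [-20.2  -0.3 -86.4]
tool shift mm to [-40, 0, -10] [-20.3  -1.1   3.6]
```

arm_command(series=[[0,[4,0,0],[0,0,0]],[0,[4,0,0],[0,0,0]],[0,[4,0,0],[0,0,0]],[0,[4,0,0],[0,0,0]],[0,[4,0,0],[0,0,0]],[0,[4,0,0],[0,0,0]]])

```text
time: 4.55
tcp_pos: [0.526, 0.1791, 0.0525]
tool_rot: [0.993, 0.122, -0.002, 0.005]
ft_force: [-6.2, -1.5, 4.0]
finger_gap: -0.0002
```

```bash
python3 m.py
```

```text
t 4.55 TCP in push frame mm [ 2.3 -1.2 -5.5] F in frame [-6.4  0.   4. ] gap -0.00018548168931278712
yaw of tool x 13.979211855240852 z [-0.00339283 -0.00993769 -0.99994486]
tool shift mm to [-40, 0, 80] [-42.8  -0.2 -85.2]
tool shift mm to [-40, 0, -10] [-42.3  -1.    4.8]
```

arm_command(series=[[0,[4,0,0],[0,0,0]],[0,[4,0,0],[0,0,0]],[0,[4,0,0],[0,0,0]],[0,[4,0,0],[0,0,0]],[0,[4,0,0],[0,0,0]],[0,[4,0,0],[0,0,0]]])

```text
time: 5.05
tcp_pos: [0.5452, 0.184, 0.0523]
tool_rot: [0.992, 0.122, -0.01, 0.006]
ft_force: [-7.0, -3.5, 5.9]
finger_gap: -0.0002
```

```bash
python3 m.py; python3 -c "
from h import *
q,d2=cap('side'); W=world('side',d2); r=imaging.pinpoint('side','loaded_push'); print([(x['centre'],x['score']) for x in r])
cv2.imwrite('pics/c2.png',cv2.cvtColor(cv2.resize(q[270:390,200:360],(800,600)),cv2.COLOR_RGB2BGR))"
```

```text
t 5.05 TCP in push frame mm [22.1 -1.3 -5.7] F in frame [-7.6 -1.7  5.9] gap -0.00018862242774512813
yaw of tool x 14.006171895353498 z [-0.01829847 -0.01409564 -0.9997332 ]
tool shift mm to [-40, 0, 80] [-63.9  -0.2 -84.3]
tool shift mm to [-40, 0, -10] [-62.   -1.    5.6]
[([311.2, 303.1], 0.66)]
```

View pics/c2.png

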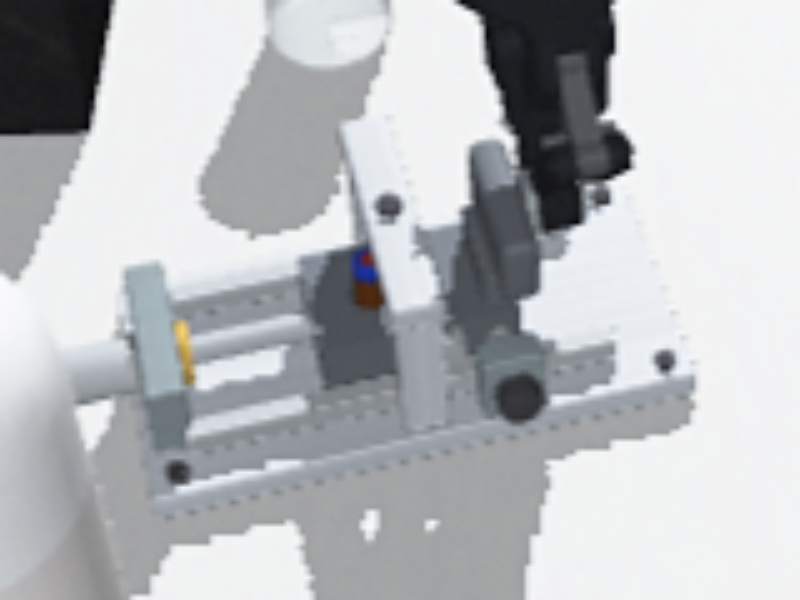

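The bar is well in: the vial is just past the bridge at (368,275) in the crop, so the slide is at roughly 33 mm. I'll go on gently to the stop.

arm_command(series=[[0,[4,0,0],[0,0.02,0]],[0,[4,0,0],[0,0,0]],[0,[4,0,0],[0,0,0]],[0,[3,0,0],[0,0,0]]])

```text
time: 5.48
tcp_pos: [0.5562, 0.1868, 0.052]
tool_rot: [0.992, 0.122, -0.005, 0.005]
ft_force: [-8.5, -2.1, 5.5]
finger_gap: -0.0003
```

```bash
python3 m.py
```

```text
t 5.4833 TCP in push frame mm [33.5 -1.3 -6. ] F in frame [-8.7  0.1  5.5] gap -0.0002669278842933876
yaw of tool x 14.036729107794665 z [-0.0092185  -0.01215571 -0.99988362]
tool shift mm to [-40, 0, 80] [-74.5  -0.1 -85.1]
tool shift mm to [-40, 0, -10] [-73.4  -1.    4.9]
```

arm_command(series=[[0,[3,0,0],[0,0,0]],[0,[3,0,0],[0,0,0]]])

```text
time: 5.65
tcp_pos: [0.5602, 0.1878, 0.052]
tool_rot: [0.992, 0.122, -0.008, 0.006]
ft_force: [-8.6, -3.1, 7.2]
finger_gap: -0.0001
```

arm_command(series=[[0,[2.5,0,0],[0,0,0]]])

```text
time: 5.73
tcp_pos: [0.5609, 0.188, 0.0519]
tool_rot: [0.992, 0.122, -0.011, 0.006]
ft_force: [-18.0, -4.4, 14.3]
finger_gap: -0.0001
```

```bash
python3 m.py
```

```text
t 5.7333 TCP in push frame mm [38.3 -1.3 -6.1] F in frame [-18.5   0.1  14.3] gap -0.00010364081419861188
yaw of tool x 14.053496731798013 z [-0.0203038  -0.01526915 -0.99967725]
tool shift mm to [-40, 0, 80] [-80.3  -0.1 -84.2]
tool shift mm to [-40, 0, -10] [-78.2  -1.    5.8]
```

Force jumped from 9 to 18 N at 38 mm, so the slide is at the stop. I'll hold briefly, then back off fast.

arm_command(series=[[0,[0.5,0,0],[0,0,0]],[0,[-25,0,0],[0,0,0]],[0,[-35,0,0],[0,0,0]],[0,[-30,0,0],[0,0,0]],[0,[-10,0,0],[0,0,0]],[0,[0,0,0],[0,0,0]],[0,[0,0,0],[0,0,0]]])

```text
time: 6.32
tcp_pos: [0.4616, 0.1632, 0.0552]
tool_rot: [0.992, 0.122, -0.011, 0.006]
ft_force: [-0.3, -0.3, 0.4]
finger_gap: -0.0001
```

```bash
python3 m.py; python3 -c "
from h import *
q,d2=cap('side'); W=world('side',d2)
m=(W[...,2]>.066)&(W[...,2]<.0735)&(W[...,0]>.5)&(W[...,0]<.59)&(abs(W[...,1]-.19)<.045)
u=W@np.array([np.cos(.2496),np.sin(.2496),0]); base=.5302*np.cos(.2496)+.1815*np.sin(.2496)
h=u[m]-base; print(np.histogram(h*1e3,bins=np.arange(-60,70,5)))
cv2.imwrite('pics/c3.png',cv2.cvtColor(cv2.resize(q[270:390,200:360],(800,600)),cv2.COLOR_RGB2BGR))"
```

```text
t 6.3167 TCP in push frame mm [-64.   -0.8  -2.8] F in frame [-0.4 -0.2  0.4] gap -0.00013090795953145967
yaw of tool x 14.057864616510063 z [-0.02040187 -0.0153986  -0.99967327]
tool shift mm to [-40, 0, 80] [ 22.   -0.1 -83.3]
tool shift mm to [-40, 0, -10] [24.1 -1.   6.7]
(array([ 0,  0,  0,  0,  0,  0,  0,  0,  0,  0,  0,  0,  0,  0,  0, 17, 66,
       68, 42,  0,  0,  0,  0,  0,  1]), array([-60, -55, -50, -45, -40, -35, -30, -25, -20, -15, -10,  -5,   0,
         5,  10,  15,  20,  25,  30,  35,  40,  45,  50,  55,  60,  65]))
```

View pics/c3.png

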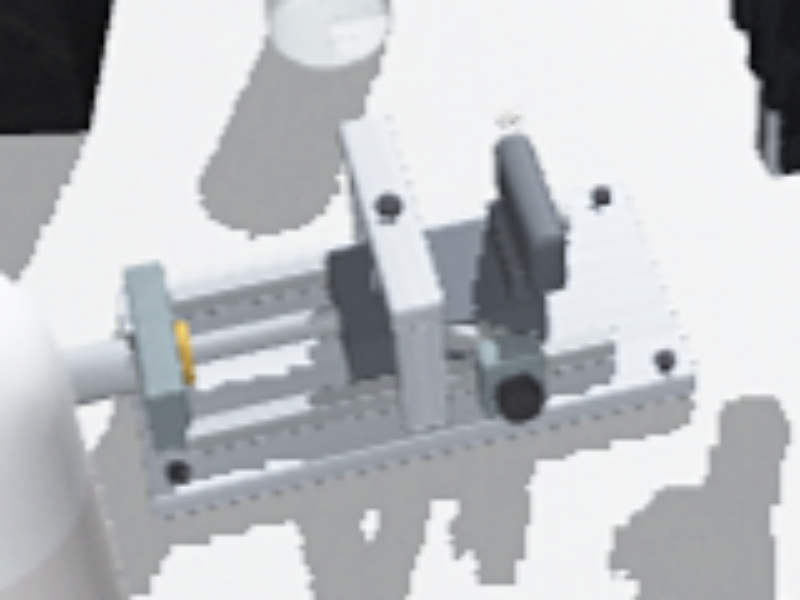

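The bar sits about 25 mm in from where it started, so it has latched. The vial is hidden behind the bridge post at (400,330), as expected. I'll raise the arm clear.

arm_command(series=[[0,[-5,0,-20],[0,0,0]],[0,[-5,0,-30],[0,0,0]],[0,[-5,0,-30],[0,0,0]],[0,[0,0,-30],[0,0,0]],[0,[0,0,-20],[0,0,0]],[0,[0,0,0],[0,0,0]],[0,[0,0,0],[0,0,0]],[0,[0,0,0],[0,0,0]]])

```text
time: 7.03
tcp_pos: [0.4583, 0.1635, 0.1923]
tool_rot: [0.992, 0.122, -0.008, 0.006]
ft_force: [0.3, 0.1, -0.4]
finger_gap: -0.0003
```

```bash
python3 m.py; python3 -c "
from h import *
p,d=cap('wrist'); print([(r['rect'],r['score']) for r in imaging.search_frame('wrist','vial')])
q,_=cap('top'); x=np.hstack([cv2.resize(p,(400,300)),cv2.resize(q,(400,300))])
cv2.imwrite('pics/c4.png',cv2.cvtColor(x,cv2.COLOR_RGB2BGR))"
```

```text
t 7.0333 TCP in push frame mm [-67.1   0.3 134.3] F in frame [ 0.4  0.1 -0.4] gap -0.0003214521167374151
yaw of tool x 14.028187648283684 z [-0.01394187 -0.01361502 -0.99981011]
tool shift mm to [-40, 0, 80] [28.  -0.3 53.8]
tool shift mm to [-40, 0, -10] [ 29.5  -1.2 143.8]
[]
```

View pics/c4.png

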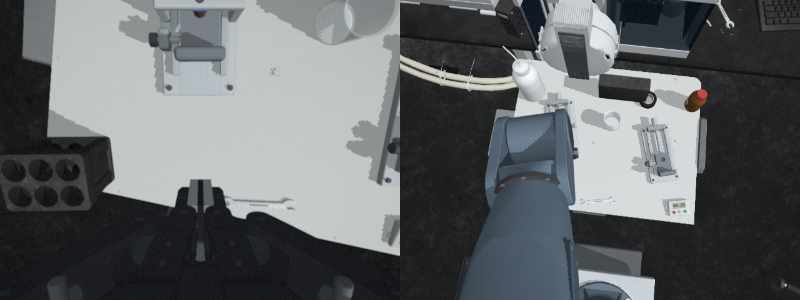

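The wrist view shows the vial's cap under the bridge at (200,13), the bar latched, and the fingers clear. The top view shows the other things in place.

```bash
python3 -c "
from workcell import manip
print(manip.finish_job())"
```

```text
the job is handed in; nothing more can be done
None
```

I pushed the loaded (left) shuttle's bar in to its stop with the shut fingertips. I then backed off quickly, so it sprang back and latched, raised the arm clear and handed the job in at about 7 s.

- **Stop reached:** the force rose from about 9 N to 18–23 N along and across the push at roughly 49 mm of travel. That is under the 35 N limit at the readings I took between moves.
- **Latched:** in the side camera's depth data the bar sat about 25 mm in from where it started.
- **Vial:** the vial's cap shows under the bridge in the wrist picture, but the bridge hides most of the vial. Its uprightness and exact place in the pocket were not measured, and the detector did not find it in that view.
- **Clearance:** the final force reading was near zero, with the fingers about 190 mm above the surface. The empty shuttle and the other things look unmoved in the last pictures; I checked them by eye only, not by measurement.

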